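# Put mixed stock back in the hardware counter's trays

### The arm

A 6-joint arm with a two-finger parallel gripper is mounted at the origin on the work surface. World frame = base frame: x ahead of the robot, y to its left, z up, the work surface at z = 0. Lengths are in m, angles in rad, forces in N, time in s.
With the tool pointing down it reaches from about 0.275 to 0.75 m from the base axis. Payload 10.2 kg.
Tool frame: the origin (TCP) lies midway between the tips of the shut fingers; the grasp point (between the pads) lies 19 mm behind it (env.hold_point_z is the distance from the TCP to the grasp point, in m); z points along the fingers, y is the line along which they close (so a half turn about z gives the same grasp; the last joint's range is limited). The gripper opens to 85 mm and grips with 20 to 120 N. Pads are 22 mm wide; open, the fingers measure 114 mm over their backs; the gripper's body (76 mm by 85 mm) begins 54 mm behind the grasp point. The pads swing forward as they close: fully open they stand 13 mm farther back than shut.
Start: joints at [-1.369, 0.313, 1.498, -0, 1.331, -0.223], TCP at [0.216, -0.478, 0.231] pointing down, gripper open.
Joint ranges: [-2.94, 2.94], [-0.97, 2.17], [0.19, 2.56], [-1.23, 4.37], [0.02, 3.11], [-2.88, 2.88]. Speed limits (rad/s): [2.39, 2.39, 3.01, 3.14, 3.14, 3.14].

### API

Orientations are given as a unit quaternion [x, y, z, w].
In Python, from bench import env, kinematics, monitor, eyes, job gives the robot as it stands. The module is installed in compiled form; this text tells all that it offers. Calls block until the motion is done:
- env.reach(position, orientation): joint-space move of the TCP to a pose.
- env.movel(position, velocity=0.15, frame=None, guard=None): straight line of the TCP; frame=None keeps the orientation; velocity is the mean speed in m/s. With guard (N) it stops when the force on the tool has changed by that much, and returns True; else False.
- env.set_joints(angles): joint-space move.
- env.release() and env.close_gripper(effort=None): open the fingers fully, or close them until they stop; effort is the grip in N (None keeps the last).
- env.hold(seconds).
- kinematics.ik(position, orientation): joint angles nearest the present ones, or None.
- monitor.sense(): the state.
- eyes.grab_frame(name): name is "scene" or "top" or "wrist"; returns a dict with "frame" (400x640x3 uint8, red, green, blue), "mtx" (3x3 intrinsics, pixels), "view" (4x4, takes a point from world to camera coordinates). Camera axes: x right, y down, z forward; pixel columns grow to the right and rows downward; lengths in m; the calibration is good to about 2 mm. The wrist camera is an equidistant fisheye: a pixel r from the principal point sees the ray r / f radians off the axis. A picture is of the moment at which its call begins. There is no depth.
A pose or a line that the arm cannot do raises env.MotionError and nothing moves.
- job.hand_in(): hands the job in; it is judged then, once.
The state is a dict: "clock": time; "joints": joint angles; "qvel": joint speeds; "joint_efforts": joint torques, N m; "position": TCP position; "ee_rot": TCP orientation; "contact_force": force on the tool from outside, world axes, zero at the start; "ft_torque": the same for the moment, N m; "finger_gap": opening from 0.0 (shut) to 1.0 (fully open); "gripper_force": force on a finger pad.
Only numpy, scipy, OpenCV 4.12 (cv2) and the standard library are available. Lean on these libraries where they do the work, as an engineer would, in place of code of your own. Each camera call takes 0.05 s, during which the arm holds its last target. There are 200 camera calls.

### The job

Sort the stock on the shop counter back into its trays: the two hexagonal nuts into the blue tray, one in each bay, the two round pipe couplings into the green tray, one in each bay, and the belt pulley into the undivided yellow tray. Each piece must stand on the tray's floor the same way up as it does now, set down and not dropped. Leave the grease tin and the tape measure where they are.

Things in the scene. Friction and masses are not known exactly. Their poses are not given: they have to be found in the camera images.
- nut_zinc_c (a point): Bright silver hexagonal long nut, loose, standing on end on the counter: 36 mm across the flats, 41.6 mm across the corners, 42 mm high, zinc plated, with a grey ring round a dark bore disc on its flat top (no real hole), about 0.2 kg. Point: its centre, 21 mm above its underside; z is its axis (up), x is square to one pair of flats (the flats face 0, 60, 120.. degrees from x).
- nut_black_c (a point): Black hexagonal long nut, loose, standing on end on the counter: 36 mm across the flats, 41.6 mm across the corners, 42 mm high, black steel, with a grey ring round a dark bore disc on its flat top (no real hole), about 0.2 kg. Point: its centre, 21 mm above its underside; z is its axis (up), x is square to one pair of flats (the flats face 0, 60, 120.. degrees from x).
- coupling_brass_c (a point): Brass-yellow round pipe coupling, loose, standing on end on the counter: a short plain cylinder 42 mm in diameter (40 mm at its waist), 42 mm high, with a large dark disc for its bore on top (no real hole), about 0.2 kg. Point: its centre, 21 mm above its underside; z is its axis (up).
- coupling_red_c (a point): Red painted round pipe coupling, loose, standing on end on the counter: a short plain cylinder 42 mm in diameter (40 mm at its waist), 42 mm high, with a large dark disc for its bore on top (no real hole), about 0.2 kg. Point: its centre, 21 mm above its underside; z is its axis (up).
- pulley_c (a point): White V-belt pulley, loose, lying flat on the counter with its hub up: a grooved wheel 56 mm in diameter and 20 mm high below, and on it a round hub 30 mm in diameter that rises 26 mm more to 46 mm overall, with a small dark bore disc on top; about 0.16 kg. Point: half-way up its height, 23 mm above its underside; z is its axis (hub up). It can be gripped by the hub from above.
- tray_blue: BLUE tray, for the nuts. Fixed shallow open plastic tray, 86 x 206 x 18 mm outside, walls and floor 3 mm thick (floor surface 3 mm above the counter, walls rise 15 mm above that floor). Origin: centre of its underside, on the counter; z up, x along its short side, y along its long side. A 3 mm divider of wall height across the middle (at y = 0) makes two equal bays, each 80 mm (x) by 98.5 mm (y) inside, with centres at y = +50.75 mm and y = -50.75 mm. 
- tray_green: GREEN tray, for the pipe couplings. Fixed shallow open plastic tray, 86 x 206 x 18 mm outside, walls and floor 3 mm thick (floor surface 3 mm above the counter, walls rise 15 mm above that floor). Origin: centre of its underside, on the counter; z up, x along its short side, y along its long side. A 3 mm divider of wall height across the middle (at y = 0) makes two equal bays, each 80 mm (x) by 98.5 mm (y) inside, with centres at y = +50.75 mm and y = -50.75 mm. 
- tray_yellow: YELLOW tray, for the pulley. Fixed shallow open plastic tray, 86 x 206 x 18 mm outside, walls and floor 3 mm thick (floor surface 3 mm above the counter, walls rise 15 mm above that floor). Origin: centre of its underside, on the counter; z up, x along its short side, y along its long side. No divider: one bay 80 mm (x) by 200 mm (y) inside.
- grease_tin_c (a point): Bystander, loose: round red grease tin with a yellow lid and a paper band, 66 mm in diameter, 70 mm high. Point: its centre, 35 mm above the counter. Leave it where it is.
- tape_measure_c (a point): Bystander, loose: orange tape measure with black round side plates, standing upright, 70 x 37 mm and 62 mm high. Point: its centre, 31 mm above the counter; x along its length. Leave it where it is.

How it is judged:
By the outcome, as a careful person would: the job done as asked, in the order asked, and still so for the second after the job is handed in, with the robot touching nothing.
It also fails if it takes over 106 s, if anything falls off the work surface, if the arm or the gripper's body presses on something with over 40 N, if the wrist force passes 120 N, or if a joint passes its speed limit or range.

## Working session

There is one attempt and no reset: what is moved stays moved. The work goes in short steps, each a Python script; the robot and the scene stay as the last script left them, time stands still between calls to the robot, and variables do not carry over. Pictures are saved under pics/ and viewed, at most 14 in all, crops included, and the job is handed in when it is done.

```bash
mkdir -p pics; python3 - <<'E'
from bench import env,monitor,eyes
import cv2,numpy as np
for n in("top","scene"):
    f=eyes.grab_frame(n); cv2.imwrite(f"pics/{n}0.png",f["frame"][:,:,::-1]); np.savez(f"{n}0.npz",**f)
    print(n,f["mtx"].round(1).tolist(),f["view"].round(3).tolist())
s=monitor.sense();print(s["clock"],s["ee_rot"],env.hold_point_z)
E
```

```text
top [[423.8, 0.0, 313.7], [0.0, 423.8, 199.3], [0.0, 0.0, 1.0]] [[0.003, -1.0, -0.016, -0.0], [-0.995, -0.001, -0.095, 0.566], [0.095, 0.016, -0.995, 0.867], [0.0, 0.0, 0.0, 1.0]]
scene [[450.7, 0.0, 321.2], [0.0, 450.7, 201.6], [0.0, 0.0, 1.0]] [[-0.845, 0.535, -0.007, 0.484], [0.456, 0.715, -0.529, -0.254], [-0.278, -0.45, -0.848, 1.368], [0.0, 0.0, 0.0, 1.0]]
0.1 [ 9.77520973e-01  2.10837410e-01  6.97907227e-06 -5.77967083e-04] 0.0187
```

View pics/top0.png

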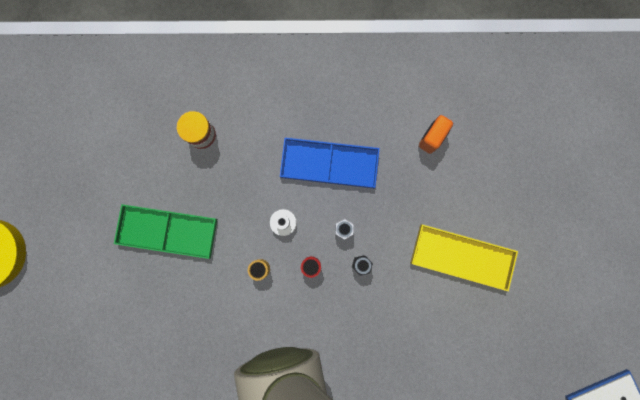

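View pics/scene0.png

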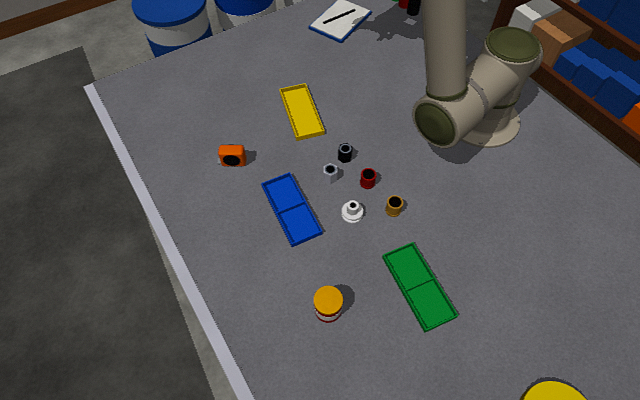

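```bash
cat > h.py <<'E'
import numpy as np,cv2
from scipy.spatial.transform import Rotation as R
def cast(f,uv,z,fish=False):
    K,V=f["mtx"],f["view"]; uv=np.atleast_2d(np.float64(uv))
    x=np.c_[(uv[:,0]-K[0,2])/K[0,0],(uv[:,1]-K[1,2])/K[1,1]]
    if fish:
        r=np.linalg.norm(x,axis=1)[:,None]+1e-12; d=np.c_[x/r*np.sin(r),np.cos(r)]
    else: d=np.c_[x,np.ones(len(x))]
    d=d@V[:3,:3]; c=-V[:3,:3].T@V[:3,3]
    return (c+d*((z-c[2])/d[:,2])[:,None])[:,:2]
def quat(yaw): # tool down, closing axis (tool y) at world angle yaw
    y=np.array([np.cos(yaw),np.sin(yaw),0]);z=np.array([0,0,-1.]);x=np.cross(y,z)
    return R.from_matrix(np.c_[x,y,z]).as_quat()
E
python3 - <<'E'
from h import *
from bench import env,monitor,eyes,kinematics
f=dict(np.load("top0.npz"));hsv=cv2.cvtColor(f["frame"],cv2.COLOR_RGB2HSV)
for n,uv,z in[("zinc",(345,228),.042),("black",(363,265),.042),("brass",(258,269.5),.042),("red",(311,267),.042),("pulley",(282,222),.046)]:
    print(n,cast(f,uv,z).round(4))
for n,lo,hi in[("blue",105,125),("green",50,75),("yellow",24,32)]:
    m=cv2.inRange(hsv,(lo,120,60),(hi,255,255)); m[:, :100]=0; 
    c=max(cv2.findContours(m,0,2)[0],key=cv2.contourArea)
    r=cv2.minAreaRect(cast(f,c[:,0],.018).astype(np.float32)); print(n,r)
env.reach([.40,-.02,.36],quat(np.pi/2))
w=eyes.grab_frame("wrist");np.savez("w1.npz",**w);cv2.imwrite("pics/w1.png",w["frame"][:,:,::-1])
s=monitor.sense();print(s["clock"],s["position"],s["joints"]);print(w["mtx"],w["view"])
E
```

```text
zinc [[ 0.5051 -0.0638]]
black [[ 0.4299 -0.1002]]
brass [[0.42   0.1142]]
red [[0.4255 0.0059]]
pulley [[0.517  0.0657]]
blue ((0.6464357376098633, -0.031853415071964264), (0.20636722445487976, 0.08748677372932434), 83.48381042480469)
green ((0.49840155243873596, 0.3175010085105896), (0.20808811485767365, 0.08559016138315201), 81.55084991455078)
yellow ((0.44560950994491577, -0.31313246488571167), (0.20865817368030548, 0.08665496855974197), 74.45348358154297)
2.0 [ 0.40006253 -0.02053039  0.35973012] [-3.45764163e-01 -3.44974918e-02  1.56989830e+00 -1.09182172e-04
  1.60677788e+00 -1.91494121e+00]
[[309.70691629   0.         317.54982676]
 [  0.         309.70691629 198.23047206]
 [  0.           0.           1.        ]] [[ 1.60152782e-03  9.99998718e-01 -9.59990609e-06  2.01066614e-02]
 [ 9.51186893e-01 -1.52039157e-03  3.08611701e-01 -4.59565306e-01]
 [ 3.08611291e-01 -5.03381528e-04 -9.51188109e-01  3.76737663e-01]
 [ 0.00000000e+00  0.00000000e+00  0.00000000e+00  1.00000000e+00]]
```

View pics/w1.png

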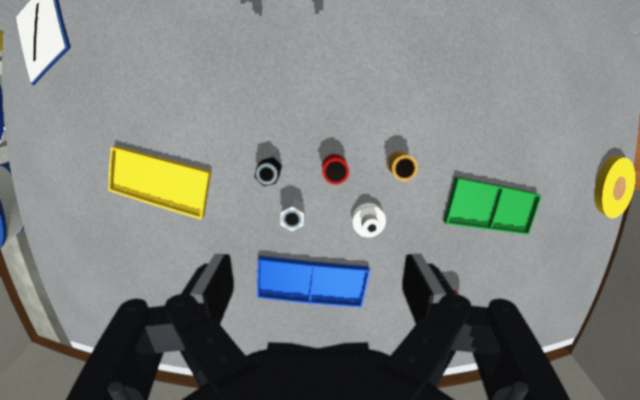

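Top and wrist views agree: black nut (267,172), zinc (292,218), red (335,170), brass (403,166), pulley (369,221) in the wrist picture. Next, a close look at both nuts for their flats.

```bash
python3 - <<'E'
from h import *
from bench import env,monitor,eyes
env.reach([.505,-.08,.13],quat(np.pi/2))
w=eyes.grab_frame("wrist");np.savez("w2.npz",**w)
im=w["frame"][120:320,200:480,::-1];cv2.imwrite("pics/w2.png",cv2.resize(im,None,fx=2.8,fy=2.8,interpolation=cv2.INTER_CUBIC))
print(monitor.sense()["clock"])
E
```

```text
3.0667
```

View pics/w2.png

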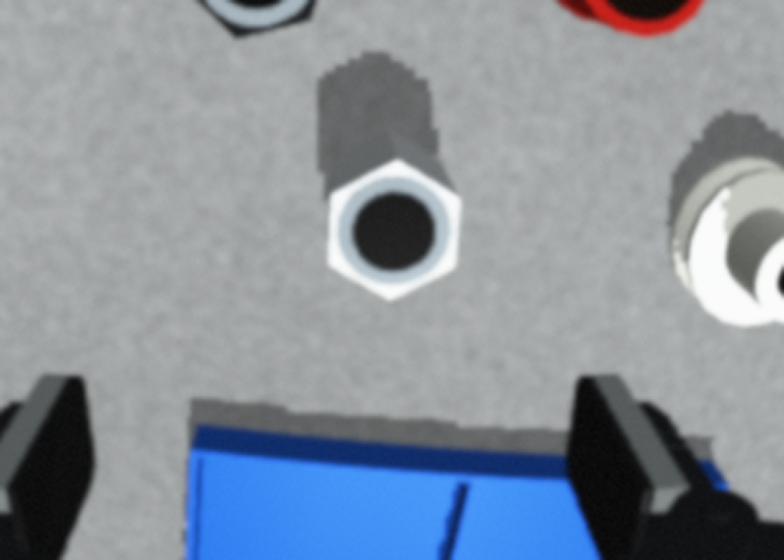

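Zinc's top hexagon corners (crop): (398,158) (461,195) (455,268) (391,300) (328,265) (331,190). The black nut is cut off by the crop, so I'll view a crop further up.

```bash
python3 - <<'E'
from h import *
f=dict(np.load("w2.npz"))
c=np.array([(398,158),(461,195),(455,268),(391,300),(328,265),(331,190)])/2.8+[200,120]
p=cast(f,c,.042,True); print(p.round(4).tolist(),p.mean(0),p.max(0)-p.min(0))
d=p-p.mean(0);a=np.degrees(np.arctan2(d[:,1],d[:,0]));print(a,(a%60), np.linalg.norm(d,axis=1))
im=f["frame"][60:140,240:340,::-1];cv2.imwrite("pics/w3.png",cv2.resize(cv2.convertScaleAbs(im,alpha=1.6,beta=20),None,fx=6,fy=6,interpolation=cv2.INTER_CUBIC))
E
```

```text
[[0.4834, -0.0617], [0.4939, -0.0439], [0.5156, -0.0445], [0.5255, -0.0627], [0.5146, -0.0808], [0.4925, -0.08]] [ 0.50424649 -0.06227472] [0.04211006 0.03698775]
[ 178.46019946  119.38680027   57.29305393   -1.09639906  -60.81411482
 -123.5342644 ] [58.46019946 59.38680027 57.29305393 58.90360094 59.18588518 56.4657356 ] [0.02088283 0.02113423 0.02107838 0.02123866 0.0212738  0.02127387]
```

View pics/w3.png

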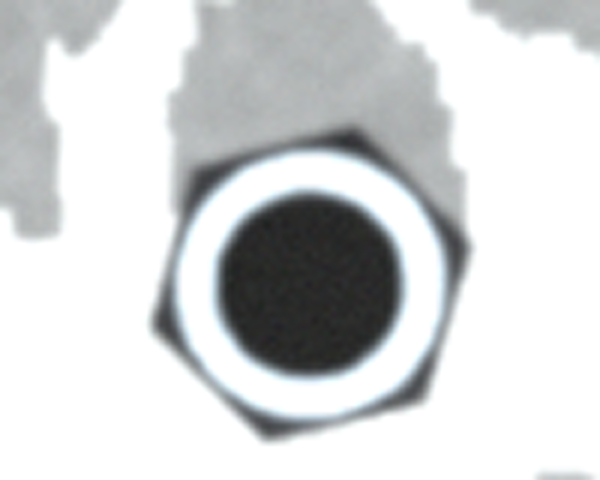

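```bash
cat >> h.py <<'E'
from bench import env,kinematics,monitor,eyes
T={"blue":(.6464,-.0319,83.5),"green":(.4984,.3175,81.6),"yellow":(.4456,-.3131,74.5)}
def bay(n,s):
    x,y,a=T[n];a=np.radians(a);return np.array([x+s*.05075*np.cos(a),y+s*.05075*np.sin(a)])
def best(p,deg): # the half turn nearest the present joints
    j=monitor.sense()["joints"];c=[]
    for k in(-180,0,180):
        q=quat(np.radians(deg+k));a=kinematics.ik(p,q)
        if a is not None:c.append((np.abs(np.array(a)-j).max(),deg+k))
    return quat(np.radians(min(c)[1]))
def pick(xy,deg,h,hover=.10,effort=40):
    p=[*xy,hover];env.reach(p,best(p,deg))
    env.movel([*xy,h],.12);env.close_gripper(effort)
    s=monitor.sense();print("grip",s["finger_gap"]*85,s["gripper_force"],s["contact_force"].round(1) if hasattr(s["contact_force"],"round") else s["contact_force"])
    env.movel([*xy,hover+.01],.15)
def place(xy,deg,h):
    z=.11;p=[*xy,z];q=best(p,deg)
    env.movel(p,.25,frame=q)
    env.movel([*xy,h+.009],.2);env.hold(.2)
    t=env.movel([*xy,h+.001],.02,guard=4)
    s=monitor.sense();print("down",t,s["position"][2]-h,"gap",s["finger_gap"]*85)
    env.release();env.movel([*xy,z],.2);print("t",monitor.sense()["clock"])
E
python3 - <<'E'
from h import *
f=dict(np.load("w2.npz"))
c=np.array([(192,170),(355,128),(468,248),(425,400),(265,440),(155,327)])/6+[240,60]
p=cast(f,c,.042,True);d=p-p.mean(0);print("black",p.mean(0),np.degrees(np.arctan2(d[:,1],d[:,0]))%60,np.linalg.norm(d,axis=1))
pick((.5042,-.0623),88.3,.016);place(bay("blue",1),83.5,.016)
w=eyes.grab_frame("wrist");cv2.imwrite("pics/w4.png",w["frame"][:,:,::-1])
E
```

```text
black [ 0.43101995 -0.09955299] [44.24983229 43.55087992 42.81211032 44.38177863 43.35052669 43.97197605] [0.02041984 0.02016812 0.0198687  0.02014766 0.02004277 0.01977053]
grip 34.927506497008366 40.76626997004496 [-0.6  1.5  4.6]
down True 0.0034384174011474235 gap 35.09535773737677
t 8.5917
```

View pics/w4.png

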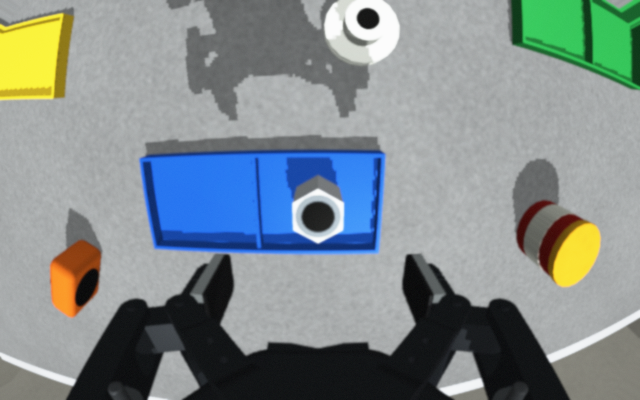

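The zinc nut stands upright at (318,216), in the middle of the blue tray's right bay, well clear of its walls. Black next; its flats are at 73.7°.

```bash
python3 - <<'E'
from h import *
pick((.431,-.0996),73.7,.016);place(bay("blue",-1),83.5,.016)
env.reach([.43,.06,.15],best([.43,.06,.15],90))
w=eyes.grab_frame("wrist");np.savez("w5.npz",**w);cv2.imwrite("pics/w5.png",w["frame"][:,:,::-1])
E
```

```text
grip 34.896072206342026 40.847615213133395 [-1.8 -0.   7. ]
down True 0.003469764716316246 gap 35.24441728852227
t 15.05
```

View pics/w5.png

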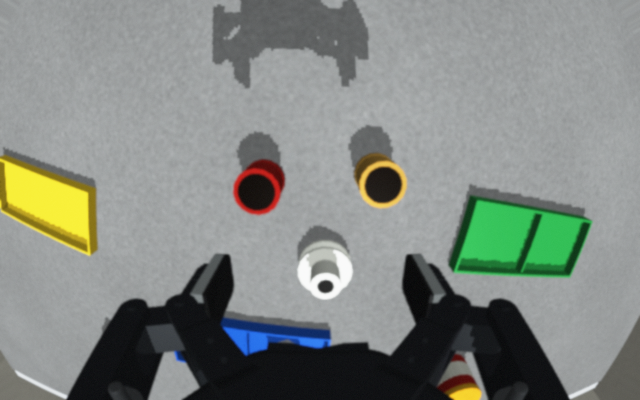

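The red top disc is at (259,192), brass at (383,185) and the pulley bore at (326,286), all still upright. I'll cast these pixels and do both couplings.

```bash
python3 - <<'E'
from h import *
f=dict(np.load("w5.npz"))
r,b=cast(f,[(259,192),(383,185)],.042,True);p=cast(f,(326,286),.046,True);print(r,b,p)
assert np.linalg.norm(r-[.4255,.0059])<.006 and np.linalg.norm(b-[.42,.1142])<.006
pick(b,90,.016);place(bay("green",1),81.6,.016)
pick(r,90,.016);place(bay("green",-1),81.6,.016)
w=eyes.grab_frame("wrist");cv2.imwrite("pics/w6.png",w["frame"][:,:,::-1])
env.reach([*p[0],.12],best([*p[0],.12],90))
w=eyes.grab_frame("wrist");np.savez("w7.npz",**w);cv2.imwrite("pics/w7.png",w["frame"][:,:,::-1])
E
```

```text
[0.42659892 0.00966475] [0.42047277 0.11449979] [[0.517742 0.067161]]
grip 39.56844550849321 39.35244798660278 [-1.2 -0.6  7.1]
down True 0.0036070663007126205 gap 39.36366890290279
t 22.1
grip 39.49797936889465 39.285292625427246 [-1.4  0.5  8.1]
down True 0.0036587869786611354 gap 39.36307780576887
t 29.0583
```

View pics/w6.png

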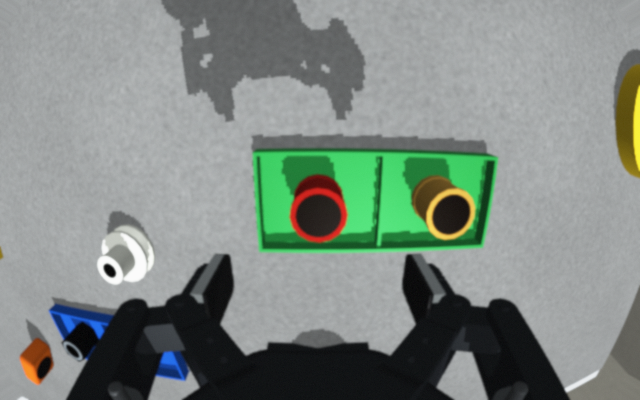

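View pics/w7.png

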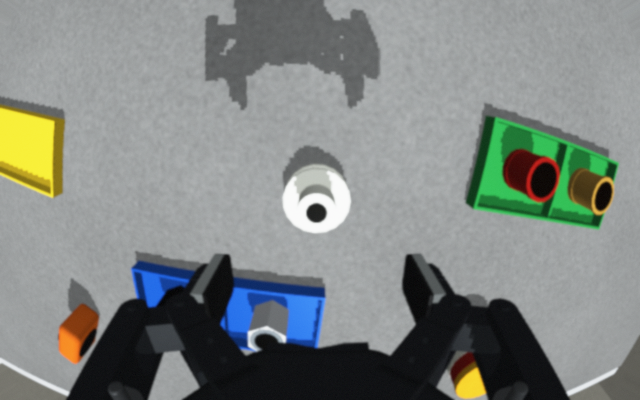

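Both couplings stand upright in separate green bays, at (320,214) and (450,214) in the first picture. The pulley bore at (317,213) in the second is centred under the gripper.

```bash
python3 - <<'E'
from h import *
f=dict(np.load("w7.npz"));p=cast(f,(316.5,212.5),.046,True)[0];print(p)
pick(p,90,.021);place(T["yellow"][:2],74.5,.021)
w=eyes.grab_frame("wrist");cv2.imwrite("pics/w8.png",w["frame"][:,:,::-1])
env.reach([.216,-.40,.25],best([.216,-.40,.25],90))
w=eyes.grab_frame("top");cv2.imwrite("pics/top1.png",w["frame"][:,:,::-1]);print(monitor.sense()["clock"])
E
```

```text
[0.5186184  0.06688342]
grip 28.96417620566093 39.55586493015289 [-1.2 -0.   5.6]
down True 0.003402562706442201 gap 28.554247244093396
t 36.325
38.4583
```

View pics/w8.png

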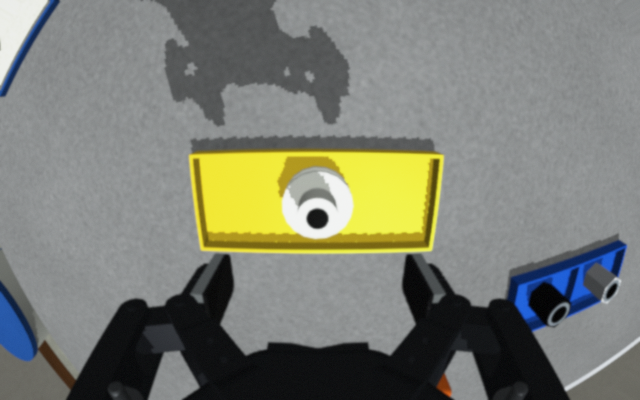

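View pics/top1.png

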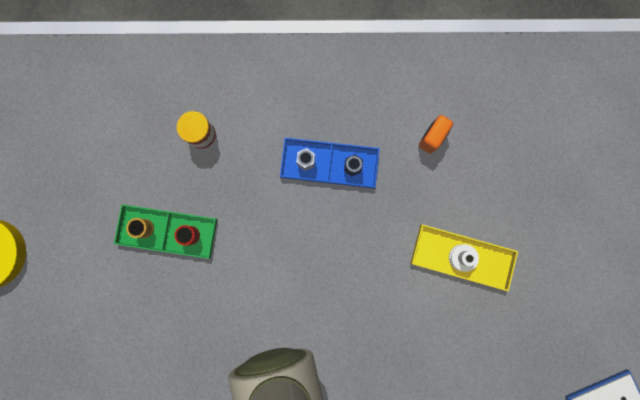

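The nuts are at (306,158) and (354,164) in blue, the couplings at (137,229) and (187,236) in green, and the pulley at (465,258) in yellow. All are upright, and the tin and tape measure are unmoved.

```bash
python3 -c "
from bench import job;print(job.hand_in())"
```

```text
the job is handed in; nothing more can be done
None
```

The job is handed in: both nuts are in the blue tray and both couplings in the green, one per bay, with the pulley in the yellow, all upright and set down gently; the tin and tape measure were left alone, and it took about 38 s of the 106 s allowed.

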